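Hold a light probe in the curing lamp's guard slot

TASK

Check the glue-curing lamp: swing the steel hasp on top of the grey lamp box right back off its catch so the slot beneath is open, then take the yellow-handled light probe out of its wooden rest and pass its flat blade down through the slot until the red line on the blade is level with the box's top. Finish while still holding the probe there, still and hanging from the gripper; do not let it go or let its handle sit on the box. Leave the glue bottle, the thread spool and the polish tin where they stand.

Things in the scene. Friction and masses are not known exactly. Their poses are not given: they have to be found in the camera images.
- lamp_box: Curing lamp box, fixed to the counter, 130 (x) x 100 (y) x 100 mm high, grey with a black 8 mm top guard plate; hollow, inner floor 88 mm below the top. Origin: centre of its underside; x runs along the slot from the hasp's pin end towards its hinge end, z up. On its top, 34 mm to -x of the slot's centre, a small steel staple (the catch) stands 11 mm high.
- slot (a point): Centre of the slot's mouth, in the plane of the box's top. The slot is 42 mm long along the box's x and 10 mm wide along its y, straight through the 8 mm plate, with axes as the box's.
- hasp (a joint): Angle of the steel hasp that covers the slot: 0 = lying flat over slot and staple, 1.57 = standing upright, 2.3 = laid right back at its stop. Hinge axis is the box's y, 36 mm to +x of the slot's centre and 4 mm above the top. The hasp is light (60 g) with almost no friction: released before upright it falls shut, past upright it falls open on its own.
- hasp_hinge (a point): Point on the hinge axis, middle of the hasp.
- hasp_pin (a point): Centre of the red cross pin, the hasp's finger grip: 13 mm in diameter, 20 mm long along the box's y. Shut, it lies 88 mm to -x of the hinge and 18 mm above it; the hasp below it is 14 mm wide at the free end, 34 mm farther in, its upper face 18 mm below the pin's centre. Pinched by its two ends from above, the pin turns between the pads as the hasp swings.
- probe_rest: Fixed wooden block 85 (x) x 60 (y) x 45 mm high with a 44 (x) x 12 (y) mm socket, 40 mm deep, in which the probe stands upright. Origin: centre of its underside.
- probe: Light probe, about 0.11 kg, standing upright. Aluminium blade 40 (x) x 8 (y) mm, 90 mm long below the handle, its lowest 14 mm tapering to 36 x 4 mm; above it a yellow handle 42 (x) x 16 (y) x 44 mm high. Origin: centre of the blade's lower end; z up to the handle, x along the blade's width. It is the same either way round (half turn).
- probe_line (a point): Centre of the blade at the red line, 60 mm above the blade's lower end and 30 mm below the handle.
- probe_grip (a point): Middle of the yellow handle, 112 mm above the blade's lower end: grip it across its 16 mm (the probe's y).
- glue_bottle: White glue bottle standing upright, 34 mm in diameter, 157 mm high; to be left alone. Origin: centre of its underside.
- thread_spool: Dark thread spool standing upright, 48 mm in diameter, 75 mm high; to be left alone. Origin: centre of its underside.
- polish_tin: Dark red lidded polish tin, 77 mm in diameter, 26 mm high; to be left alone. Origin: centre of its underside.
Not all that is in view belongs to the job. There is more than one size of the lamp_box; the job needs the larger.

How it is judged:
On the way, in this order (a step that is already met when the one before it is completed fails the run):
1. the hasp is swung back off the catch, well past upright (value of joint hasp above 1.9 rad), for 0.2 s.
2. the probe is lifted clear of its rest (height (world z) of probe above 0.05 m and contact force between the fingers and probe above 1 N), for 0.1 s.
At the end, for the whole second after the job is handed in: The hasp is open past 1.9 rad; the probe's blade is in the slot, upright within 0.12 rad, with its red line within 8 mm of the level of the box's top (its handle and lower end thus clear of the box), centred within 4 mm, held still (under 20 mm/s) by the fingers (value of joint hasp above 1.9 rad and z of probe_line in the frame of slot between -0.008 and 0.008 m and horizontal distance between probe_line and slot below 0.004 m and angle between the x axis of probe and the x axis of lamp_box, either way round below 0.15 rad and angle between probe's own z axis and vertical below 0.12 rad and contact force between the fingers and probe above 1 N and linear speed of probe below 0.02 m/s); the arm keeps its last pose, push and grip.
It fails at once if the glue bottle, the thread spool or the polish tin is moved by more than 25 mm or tipped over (distance of any of glue_bottle, thread_spool, polish_tin from where it was at the start of the episode above 0.025 m or angle between any of glue_bottle, thread_spool, polish_tin's own z axis and vertical above 0.5 rad).
It also fails if it takes over 61 s, if anything falls off the work surface, if the arm or the gripper's body presses on something with over 40 N, if the wrist force passes 120 N, or if a joint passes its speed limit or range.

ROBOT

A 6-joint arm with a two-finger parallel gripper is mounted at the origin on a cart in front of the work surface, level with it; the furniture and walls round the work are solid. World frame = base frame: x ahead of the robot, y to its left, z up, the work surface at z = 0. Lengths are in m, angles in rad, forces in N, time in s.
With the tool pointing down it reaches from about 0.35 to 0.975 m from the base axis. Payload 4.9 kg.
Tool frame: the origin (TCP) lies midway between the tips of the shut fingers; the grasp point (between the pads) lies 19 mm behind it; z points along the fingers, y is the line along which they close (so a half turn about z gives the same grasp; the last joint's range is limited). The gripper opens to 85 mm and grips with 20 to 120 N. Pads are 22 mm wide; open, the fingers measure 114 mm over their backs; the gripper's body (76 mm by 85 mm) begins 54 mm behind the grasp point. The pads swing forward as they close: fully open they stand 13 mm farther back than shut.
Start: joints at [-1.415, 0.053, 1.613, -0, 1.476, -0.119], TCP at [0.17, -0.602, 0.231] pointing down, gripper open.
Joint ranges: [-3.01, 3.01], [-1.01, 2.22], [0.06, 2.58], [-1.02, 4.17], [0.09, 2.62], [-3.14, 3.14]. Speed limits (rad/s): [2.57, 2.57, 3.14, 3.14, 3.14, 3.14].

INTERFACE

Orientations are given as a rotation vector (axis times angle).
In Python, from station import ctrl gives the robot as it stands.
- The arm moves only by the tool step_arm, never from a script. Its argument "targets" is a list of rows, each an object with "travel": the shift along the world's x, y, z as a fraction of full scale, a list of three; "angular": the turn, a rotation vector about the world's x, y, z as a fraction of full scale, a list of three; "gripper": the opening, from 0 (shut) to 1 (fully open). In form: [{"travel": [x, y, z], "angular": [rx, ry, rz], "gripper": gripper}, ...]. A call has 1 to 10 rows; each row is the pose to reach, as a shift and turn from the pose commanded when the call began; what a row does not reach only later rows make up. Full scale, the value 1, is 0.6 m for a shift and pi/4 rad for a turn. A row lasts 1/10 s, in which the tool goes at most 50 mm and 8.59 degrees, less where a joint would pass 70% of its speed; a pose out of reach is approached as far as the arm can. A call with a number of a shift or a turn outside -1 to 1 is refused whole. A call with a gripper value outside its range is refused whole. The fingers move at their own pace and stop on an object; "squeeze" is the grip in N (left out, the last holds). Time passes only in rows, so rows that repeat a pose let the fingers close. It gives the time, the measured TCP pose, the force, the opening and the grip force at its end, in the units of the state.
- ctrl.get_obs(): the state, without advancing time (a new reading comes with each control period).
- ctrl.get_image(name): name is "side" or "top" or "wrist"; returns a dict with "img" (420x560x3 uint8, red, green, blue), "fx", "fy", "cx", "cy" (pixels), "rvec" (rotation vector, rad) and "tvec" (3), from world to camera coordinates, as OpenCV has them. Camera axes: x right, y down, z forward; pixel columns grow to the right and rows downward; lengths in m; the calibration is good to about 2 mm. A picture is of the moment at which its call begins. There is no depth.
- ctrl.finish_job(): hands the job in; it is judged then, once.
The state is a dict: "t": time; "q": joint angles; "dq": joint speeds; "effort": joint torques, N m; "tool_pos": TCP position; "tool_rot": TCP orientation; "contact_force": force on the tool from outside, world axes, zero at the start; "wrist_torque": the same for the moment, N m; "opening": finger opening in m; "grip_force": force on a finger pad.
Only numpy, scipy, OpenCV 4.12 (cv2) and the standard library are available. Lean on these libraries where they do the work, as an engineer would, in place of code of your own. Each camera call takes 0.05 s, during which the arm holds its last target. There are 200 camera calls.

## Working session

There is one attempt and no reset: what is moved stays moved. The work goes in short steps, Python scripts to look and compute and a tool call to move; the robot and the scene stay as the last step left them, time stands still between calls to the robot, and variables do not carry over. Pictures are saved under pics/ and viewed, at most 10 in all, crops included, and the job is handed in when it is done.

Besides the shell and the picture viewer there is one more tool, called as name([rows], argument=value, ...), one row to a line, values as JSON. step_arm: Moves the arm, as the interface text tells. Its arguments: {"type":"object","properties":{"targets":{"type":"array"},"squeeze":{"type":"number"}},"required":["targets"]}

```bash
ls; mkdir -p pics; python3 - <<'E'
from station import ctrl
import cv2,pickle
d={}
for n in("side","top"):
    r=ctrl.get_image(n);d[n]=r
    cv2.imwrite(f"pics/{n}0.png",r["img"][:,:,::-1])
    print(n,r["fx"],r["fy"],r["cx"],r["cy"],r["rvec"],r["tvec"])
pickle.dump(d,open("im0.pkl","wb"))
o=ctrl.get_obs();print(o)
E
```

```text
pics
side 534.7436603955987 534.7436603955987 270.6541281797915 209.67937117974608 [ 2.5410821   0.00850639 -0.00857269] [-0.56304319  0.08495057  1.28876619]
top 466.93293006839605 466.93293006839605 281.34975942581207 207.4174983570294 [ 2.14489002 -2.13692748  0.24063755] [0.02799485 0.57408797 1.27700176]
{'t': 0.1, 'q': array([-1.41497863e+00,  5.33088844e-02,  1.61415180e+00,  2.45614960e-05,
        1.47599965e+00, -1.19010817e-01]), 'dq': array([ 0.00013702, -0.00219979, -0.00304029,  0.00101856, -0.00184647,
       -0.00082263]), 'effort': array([ 5.60978351e-04, -3.94901991e+01, -3.71362925e+01, -8.63477089e-05,
        3.93830225e-03, -1.42764819e-05]), 'tool_pos': array([ 0.16952659, -0.60098701,  0.23017769]), 'tool_rot': array([-3.11012875e+00, -4.30082790e-01,  1.55807668e-05]), 'contact_force': array([-0.93215465,  0.75731919, -0.2376125 ]), 'wrist_torque': array([-0.03812304, -0.01991361,  0.01119295]), 'grip_force': 0.0, 'opening': 0.0854808563507731}
```

View pics/side0.png

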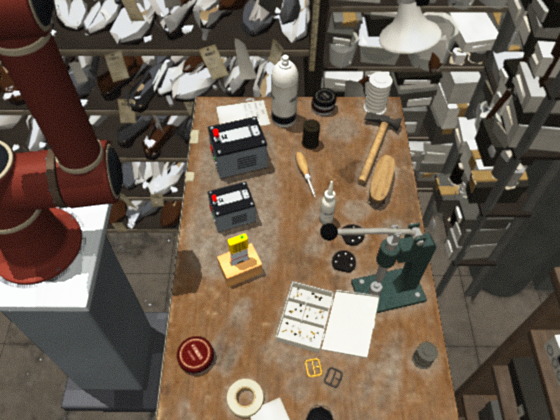

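View pics/top0.png

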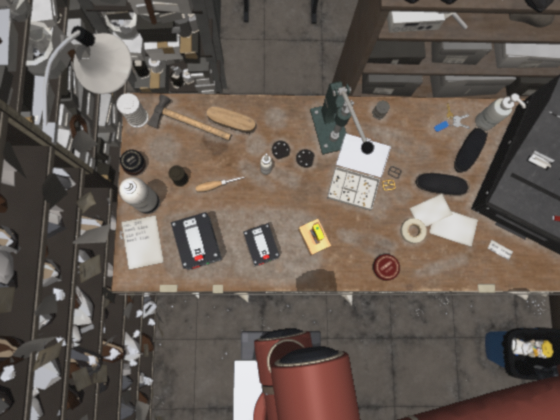

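The larger lamp box is at top (195,240) and side (240,145). The smaller decoy is at top (262,244), and the probe with its rest is at top (316,236) and side (238,260). I'll zoom in on these.

```bash
python3 - <<'E'
import cv2,pickle
d=pickle.load(open("im0.pkl","rb"))
t=d["top"]["img"][200:280,165:345,::-1]; 
cv2.imwrite("pics/tz.png",cv2.resize(t,None,fx=4.4,fy=4.4,interpolation=cv2.INTER_CUBIC))
t=d["side"]["img"][110:290,190:290,::-1]
a=cv2.resize(t[:75],None,fx=8,fy=8,interpolation=cv2.INTER_CUBIC)
cv2.imwrite("pics/sz.png",a)
E
```

```text
(no output)
```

View pics/tz.png

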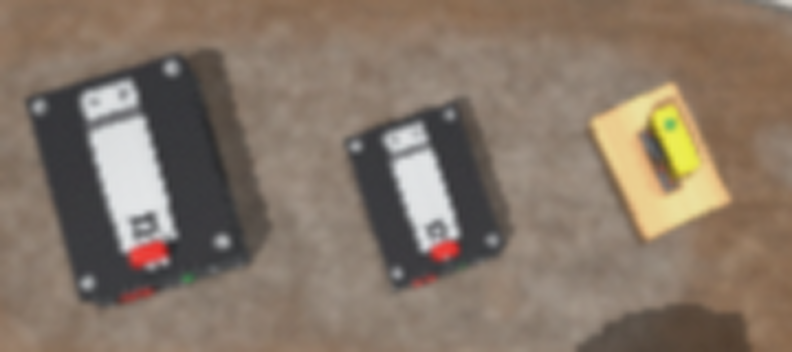

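View pics/sz.png

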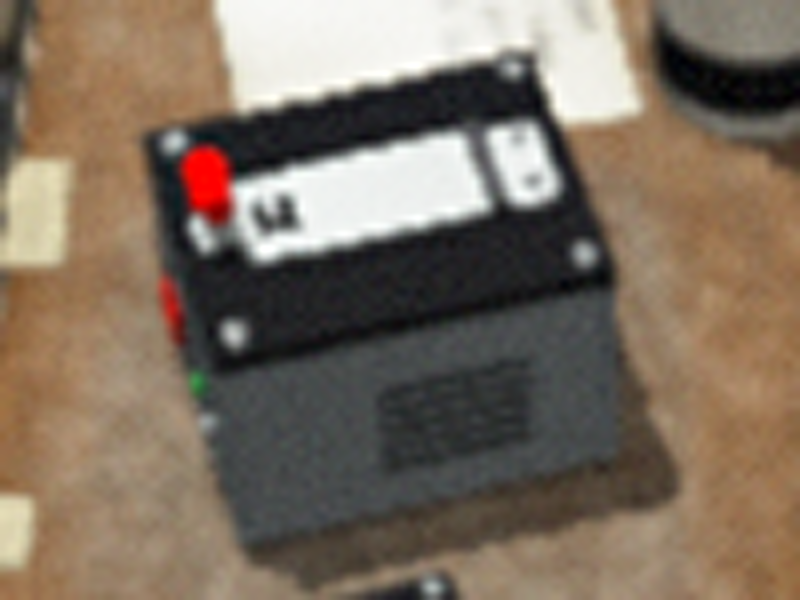

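```bash
cat > h.py <<'E'
import numpy as np,cv2
from scipy.spatial.transform import Rotation as R
def plane(c,uv,z):
    "pixels -> world points on plane z"
    M=R.from_rotvec(c["rvec"]).as_matrix();C=-M.T@np.array(c["tvec"])
    uv=np.atleast_2d(uv).astype(float)
    d=np.c_[(uv[:,0]-c["cx"])/c["fx"],(uv[:,1]-c["cy"])/c["fy"],np.ones(len(uv))]@M
    return C+d*((z-C[2])/d[:,2])[:,None]
def proj(c,X):
    X=np.atleast_2d(X)@R.from_rotvec(c["rvec"]).as_matrix().T+np.array(c["tvec"])
    return np.c_[X[:,0]/X[:,2]*c["fx"]+c["cx"],X[:,1]/X[:,2]*c["fy"]+c["cy"]]
E
python3 - <<'E'
import pickle;from h import *
np.set_printoptions(precision=4,suppress=True)
d=pickle.load(open("im0.pkl","rb"))
f=lambda p,s,o:(np.array(p)+.5)/s-.5+np.array(o)
T=f([(39,106),(172,68),(223,241),(87,283)],4.4,(165,200))
S=f([(174,141),(513,66),(584,252),(233,332)],8,(190,110))
for c,p in(("top",T),("side",S)):
    w=plane(d[c],p,.1);print(c,w[:,:2].tolist(),"mean",w.mean(0))
print("pin top",plane(d["top"],f([(150,253)],4.4,(165,200)),.125),"side",plane(d["side"],f([(207,182)],8,(190,110)),.125))
w=plane(d["top"],f([(590,125),(673,85),(731,200),(648,240)],4.4,(165,200)),.045);print("rest",w,w.mean(0))
v=w[1]+w[0]-w[2]-w[3];print("rest x yaw",np.arctan2(v[1],v[0]))
h=plane(d["top"],f([(671,125)],4.4,(165,200)),.139);print("handle dot",h)
E
```

```text
top [[0.5181729494423972, 0.3237859059921271], [0.5423989125959826, 0.24325597238055618], [0.43572776318336165, 0.2090837836890456], [0.4100585668359674, 0.29036229112442447]] mean [0.4766 0.2666 0.1   ]
side [[0.4093148748391474, 0.2923782298357708], [0.5168994736320357, 0.32574442034108797], [0.5412339795367701, 0.24576081525773952], [0.43323420051990597, 0.2124343751271508]] mean [0.4752 0.2691 0.1   ]
pin top [[0.4263 0.2496 0.125 ]] side [[0.4248 0.2518 0.125 ]]
rest [[ 0.5162 -0.0196  0.045 ]
 [ 0.5427 -0.0739  0.045 ]
 [ 0.4679 -0.1103  0.045 ]
 [ 0.442  -0.0564  0.045 ]] [ 0.4922 -0.065   0.045 ]
rest x yaw 0.4566391525498221
handle dot [[ 0.503  -0.0613  0.139 ]]
```

The screws in both views put the box centre at about (0.476, 0.268), yaw 0.30, and the pin at about (0.4255, 0.2507). The rest is at (0.492, -0.065), yaw 0.457. I'll move over the pin.

step_arm([
  {"travel": [0.38,0.75,0.12],"angular": [0,0,0],"gripper": 1},
  {"travel": [0.38,0.75,0.12],"angular": [0,0,0],"gripper": 1},
  {"travel": [0.38,0.75,0.12],"angular": [0,0,0],"gripper": 1},
  {"travel": [0.38,0.75,0.12],"angular": [0,0,0],"gripper": 1},
  {"travel": [0.38,0.75,0.12],"angular": [0,0,0],"gripper": 1},
  {"travel": [0.38,0.75,0.12],"angular": [0,0,0],"gripper": 1},
  {"travel": [0.38,0.75,0.12],"angular": [0,0,0],"gripper": 1},
  {"travel": [0.38,0.75,0.12],"angular": [0,0,0],"gripper": 1},
  {"travel": [0.38,0.75,0.12],"angular": [0,0,0],"gripper": 1},
  {"travel": [0.38,0.75,0.12],"angular": [0,0,0],"gripper": 1},
])

```text
t: 1.1
tool_pos: [0.3935, -0.158, 0.3019]
tool_rot: [3.112, 0.43, 0.0]
contact_force: [1.2, 0.1, 0.2]
opening: 0.0853
grip_force: 0.0
```

step_arm([
  {"travel": [0.046,0.67,-0.1],"angular": [0,0,0.032],"gripper": 1},
  {"travel": [0.046,0.67,-0.1],"angular": [0,0,0.032],"gripper": 1},
  {"travel": [0.046,0.67,-0.1],"angular": [0,0,0.032],"gripper": 1},
  {"travel": [0.046,0.67,-0.1],"angular": [0,0,0.032],"gripper": 1},
  {"travel": [0.046,0.67,-0.1],"angular": [0,0,0.032],"gripper": 1},
  {"travel": [0.046,0.67,-0.1],"angular": [0,0,0.032],"gripper": 1},
  {"travel": [0.046,0.67,-0.1],"angular": [0,0,0.032],"gripper": 1},
  {"travel": [0.046,0.67,-0.1],"angular": [0,0,0.032],"gripper": 1},
  {"travel": [0.046,0.67,-0.1],"angular": [0,0,0.032],"gripper": 1},
  {"travel": [0.046,0.67,-0.1],"angular": [0,0,0.032],"gripper": 1},
])

```text
t: 2.1
tool_pos: [0.4201, 0.243, 0.2409]
tool_rot: [3.105, 0.474, -0.004]
contact_force: [0.2, -0.5, 0.4]
opening: 0.0855
grip_force: 0.0
```

```bash
cat >> h.py <<'E'
def snap(n,f):
    import pickle;from station import ctrl
    r=ctrl.get_image(n);o=ctrl.get_obs();pickle.dump((r,o),open(f+".pkl","wb"))
    cv2.imwrite(f"pics/{f}.png",r["img"][:,:,::-1]);return r,o
E
python3 - <<'E'
from h import *
r,o=snap("wrist","w1")
print(o["tool_pos"],o["tool_rot"],r["rvec"],r["tvec"],r["fx"])
print(proj(r,[[.4255,.2507,.122],[.476,.268,.1]]))
E
```

```text
[0.42054832 0.24189274 0.24138394] [ 3.10516658e+00  4.70856884e-01 -2.02868635e-03] [-2.33741393  1.71760113  0.24624332] [0.10531773 0.41404153 0.5213294 ] 366.32036925239146
[[272.32364953 195.84208005]
 [270.60979317 119.67154801]]
```

View pics/w1.png

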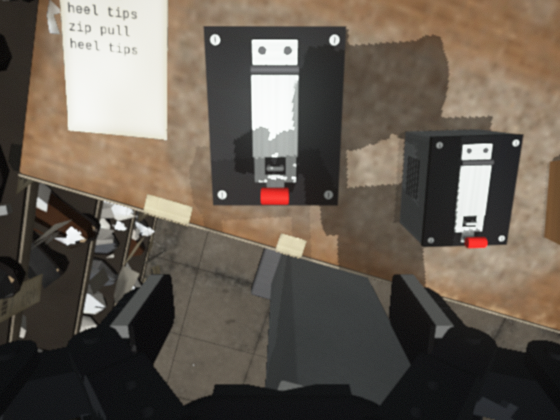

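The wrist view shows the pin at (274,197) and the box screws at (215,40), (335,40), (329,194) and (222,194). Both match the estimate closely.

```bash
python3 - <<'E'
from h import *;import pickle
np.set_printoptions(precision=4,suppress=True)
r,o=pickle.load(open("w1.pkl","rb"))
w=plane(r,[(215.5,40),(334.5,40),(328.5,194.5),(222,194.5)],.1);print(w,w.mean(0))
v=w[0]+w[1]-w[2]-w[3];print("yaw",np.arctan2(v[1],v[0]))
im=r["img"].astype(int);m=(im[...,0]>150)&(im[...,1]<60)&(im[...,2]<60);m[:,350:]=0
y,x=np.nonzero(m);print("red",x.mean(),y.mean(),x.min(),x.max(),y.min(),y.max());print(plane(r,[(x.mean(),y.mean())],.124))
print("hinge plate mid",plane(r,[(275,69)],.104))
M=R.from_rotvec(o["tool_rot"]).as_matrix();print(M, o["tool_pos"])
E
```

```text
[[0.5166 0.3211 0.1   ]
 [0.5418 0.2407 0.1   ]
 [0.4346 0.2074 0.1   ]
 [0.4094 0.2881 0.1   ]] [0.4756 0.2643 0.1   ]
yaw 0.3002804373461675
red 274.10571428571427 196.23714285714286 260 288 189 204
[[0.4261 0.2495 0.124 ]]
hinge plate mid [[0.5106 0.2751 0.104 ]]
[[ 0.955   0.2965 -0.0011]
 [ 0.2965 -0.955  -0.0011]
 [-0.0014  0.0007 -1.    ]] [0.4205 0.2419 0.2414]
```

step_arm([
  {"travel": [0,0,-0.08],"angular": [0,0,0],"gripper": 0.5},
  {"travel": [0,0,-0.12],"angular": [0,0,0],"gripper": 0.5},
  {"travel": [0,0,-0.12],"angular": [0,0,0],"gripper": 0.5},
  {"travel": [0,0,-0.12],"angular": [0,0,0],"gripper": 0.5},
  {"travel": [0,0,-0.12],"angular": [0,0,0],"gripper": 0.5},
])

```text
t: 2.65
tool_pos: [0.4224, 0.2417, 0.1725]
tool_rot: [-3.106, -0.467, -0.006]
contact_force: [0.4, -0.0, 0.5]
opening: 0.0426
grip_force: 0.0
```

step_arm([
  {"travel": [0.007,0.013,0],"angular": [0,0,0],"gripper": 0.5},
  {"travel": [0.007,0.013,-0.05],"angular": [0,0,0],"gripper": 0.5},
  {"travel": [0.007,0.013,-0.09],"angular": [0,0,0],"gripper": 0.5},
  {"travel": [0.007,0.013,-0.11],"angular": [0,0,0],"gripper": 0.5},
  {"travel": [0.007,0.013,-0.11],"angular": [0,0,0],"gripper": 0.5},
  {"travel": [0.007,0.013,-0.11],"angular": [0,0,0],"gripper": 0.5},
  {"travel": [0.007,0.013,-0.11],"angular": [0,0,0],"gripper": 0.5},
])

```text
t: 3.35
tool_pos: [0.4263, 0.2504, 0.1058]
tool_rot: [-3.106, -0.469, -0.005]
contact_force: [0.5, -0.4, -0.6]
opening: 0.0428
grip_force: 0.0
```

Aligned over the pin, so I'll close on it gently.

step_arm([
  {"travel": [0,0,0],"angular": [0,0,0],"gripper": 0.1},
  {"travel": [0,0,0],"angular": [0,0,0],"gripper": 0.1},
  {"travel": [0,0,0],"angular": [0,0,0],"gripper": 0.1},
  {"travel": [0,0,0],"angular": [0,0,0],"gripper": 0.1},
  {"travel": [0,0,0],"angular": [0,0,0],"gripper": 0.1},
  {"travel": [0,0,0],"angular": [0,0,0],"gripper": 0.1},
], squeeze=25)

```text
t: 3.95
tool_pos: [0.4258, 0.2502, 0.1051]
tool_rot: [-3.106, -0.469, -0.003]
contact_force: [-1.0, 0.3, 5.2]
opening: 0.0192
grip_force: 25.8
```

step_arm([
  {"travel": [0.007,0.002,0.025],"angular": [0,0,0],"gripper": 0.1},
  {"travel": [0.018,0.006,0.049],"angular": [0,0,0],"gripper": 0.1},
  {"travel": [0.033,0.01,0.069],"angular": [0,0,0],"gripper": 0.1},
  {"travel": [0.051,0.016,0.087],"angular": [0,0,0],"gripper": 0.1},
  {"travel": [0.072,0.022,0.102],"angular": [0,0,0],"gripper": 0.1},
  {"travel": [0.072,0.022,0.102],"angular": [0,0,0],"gripper": 0.1},
])

```text
t: 4.55
tool_pos: [0.4694, 0.2637, 0.167]
tool_rot: [-3.105, -0.469, -0.001]
contact_force: [-2.8, 1.8, 3.5]
opening: 0.0195
grip_force: 26.6
```

step_arm([
  {"travel": [0.023,0.007,0.01],"angular": [0,0,0],"gripper": 0.1},
  {"travel": [0.047,0.015,0.016],"angular": [0,0,0],"gripper": 0.1},
  {"travel": [0.072,0.022,0.018],"angular": [0,0,0],"gripper": 0.1},
  {"travel": [0.097,0.03,0.015],"angular": [0,0,0],"gripper": 0.1},
  {"travel": [0.121,0.037,0.007],"angular": [0,0,0],"gripper": 0.1},
  {"travel": [0.143,0.044,-0.004],"angular": [0,0,0],"gripper": 0.1},
  {"travel": [0.153,0.047,-0.012],"angular": [0,0,0],"gripper": 0.1},
  {"travel": [0.153,0.047,-0.012],"angular": [0,0,0],"gripper": 0.1},
])

```text
t: 5.35
tool_pos: [0.5619, 0.2925, 0.1601]
tool_rot: [-3.104, -0.469, -0.007]
contact_force: [1.4, 3.9, 5.8]
opening: 0.0193
grip_force: 29.0
```

step_arm([
  {"travel": [0,0,0],"angular": [0,0,0],"gripper": 0.6},
  {"travel": [0,0,0],"angular": [0,0,0],"gripper": 0.6},
  {"travel": [0,0,0],"angular": [0,0,0],"gripper": 0.6},
  {"travel": [0,0,0],"angular": [0,0,0],"gripper": 0.6},
  {"travel": [0,0,0.06],"angular": [0,0,0],"gripper": 0.6},
  {"travel": [0,0,0.12],"angular": [0,0,0],"gripper": 0.6},
  {"travel": [0,0,0.2],"angular": [0,0,0],"gripper": 0.6},
  {"travel": [-0.03,-0.05,0.25],"angular": [0,0,0],"gripper": 0.6},
  {"travel": [-0.06,-0.12,0.25],"angular": [0,0,0],"gripper": 0.6},
  {"travel": [-0.06,-0.12,0.25],"angular": [0,0,0],"gripper": 0.6},
])

```text
t: 6.35
tool_pos: [0.523, 0.2162, 0.3094]
tool_rot: [3.106, 0.464, 0.003]
contact_force: [0.4, 0.2, -0.3]
opening: 0.0514
grip_force: 0.0
```

```bash
python3 - <<'E'
from h import *
for n in("side","top"): snap(n,n+"2")
a=cv2.imread("pics/side2.png")[100:290,180:300];b=cv2.imread("pics/top2.png")[200:280,165:345]
a=cv2.resize(a,None,fx=3,fy=3,interpolation=2)
b=cv2.resize(b,None,fx=2.4,fy=2.4,interpolation=2)
c=np.zeros((590,800,3),np.uint8);c[:570,:360]=a;c[:192,365:365+432]=b
cv2.imwrite("pics/c2.png",c)
E
```

```text
(no output)
```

View pics/c2.png

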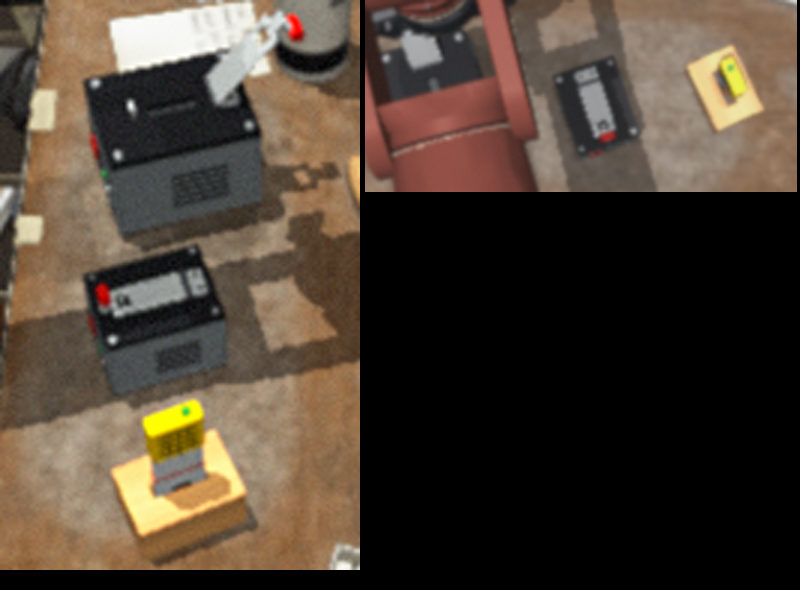

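The hasp lies open, with its pin far back near side crop (293,27), and the slot shows at crop (173,105). Next I'll go over the probe.

step_arm([
  {"travel": [-0.055,-0.47,-0.05],"angular": [0,0,0.2],"gripper": 1},
  {"travel": [-0.055,-0.47,-0.05],"angular": [0,0,0.2],"gripper": 1},
  {"travel": [-0.055,-0.47,-0.05],"angular": [0,0,0.2],"gripper": 1},
  {"travel": [-0.055,-0.47,-0.05],"angular": [0,0,0.2],"gripper": 1},
  {"travel": [-0.055,-0.47,-0.05],"angular": [0,0,0.2],"gripper": 1},
  {"travel": [-0.055,-0.47,-0.05],"angular": [0,0,0.2],"gripper": 1},
  {"travel": [-0.055,-0.47,-0.05],"angular": [0,0,0.2],"gripper": 1},
  {"travel": [-0.055,-0.47,-0.05],"angular": [0,0,0.2],"gripper": 1},
  {"travel": [-0.055,-0.47,-0.05],"angular": [0,0,0.2],"gripper": 1},
])

```text
t: 7.35
tool_pos: [0.4915, -0.0617, 0.2777]
tool_rot: [-3.059, -0.714, 0.0]
contact_force: [-0.4, 0.5, 0.4]
opening: 0.0853
grip_force: 0.0
```

```bash
python3 - <<'E'
from h import *;import pickle
np.set_printoptions(precision=4,suppress=True)
r,o=pickle.load(open("side2.pkl","rb"))
print("slot side",plane(r,[((173.5)/3-.5+180,(105.5)/3-.5+100)],.1))
r,o=snap("wrist","w3");print(o["tool_pos"],o["tool_rot"])
print(proj(r,[[.492,-.065,.139],[.492,-.065,.045]]))
E
```

```text
slot side [[0.477 0.267 0.1  ]]
[ 0.4915 -0.0615  0.2779] [-3.0588 -0.7147  0.0001]
[[284.6067 200.5338]
 [283.8869 178.2937]]
```

View pics/w3.png

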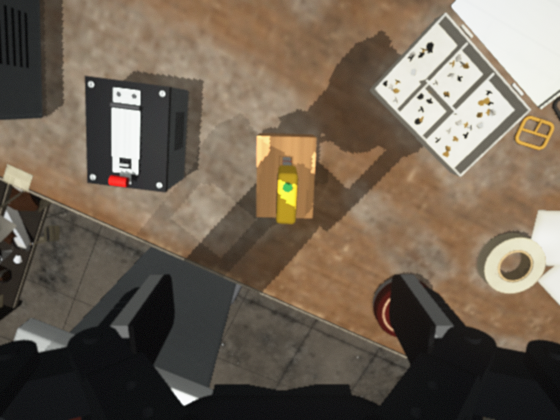

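```bash
python3 - <<'E'
from h import *;import pickle
np.set_printoptions(precision=4,suppress=True)
r,o=pickle.load(open("w3.pkl","rb"));im=r["img"].astype(int)
hsv=cv2.cvtColor(r["img"],cv2.COLOR_RGB2HSV)
m=(hsv[...,0]>25)&(hsv[...,0]<35)&(hsv[...,1]>180);m[:,:250]=0;m[:,330:]=0;m[:150]=0;m[240:]=0
for y in range(155,230,3):
    x=np.nonzero(m[y])[0]
    if len(x):print(y,x.min(),x.max(),im[y,x,0].mean().round(),end=" | ")
print()
X=np.array([.492,-.065,0]);c,s=np.cos(.457),np.sin(.457)
for z in(.139,.095,.045):
    P=[X+[a*c-b*s,a*s+b*c,z] for a,b in((21,8),(21,-8),(-21,-8),(-21,8))for a,b in[(a/1e3,b/1e3)]]
    print(z,proj(r,P).tolist())
P=[X+[a*c-b*s,a*s+b*c,.045] for a,b in((.0425,.03),(.0425,-.03),(-.0425,-.03),(-.0425,.03))];print(proj(r,P).tolist())
E
```

```text
182 278 279 248.0 | 185 278 295 250.0 | 188 278 295 247.0 | 191 278 295 251.0 | 194 280 295 246.0 | 197 280 295 242.0 | 200 286 294 248.0 | 203 286 294 243.0 | 
0.139 [[274.41403529177995, 174.26055825186714], [295.03470526050006, 174.3012083943682], [294.39461286169484, 225.76365372870066], [274.5926748932494, 225.7251572928611]]
0.095 [[275.34033615366496, 165.53167027962553], [293.2929269363575, 165.56714376766075], [292.7932963459687, 210.90578634386733], [275.46447966153744, 210.8719615095259]]
0.045 [[276.1392819123123, 158.0028982465958], [291.79061799525607, 158.0338869811986], [291.39879481340745, 197.96685850838838], [276.22368628589675, 197.93713361937918]]
[[254.22160089072045, 136.53104292396887], [313.87238148863077, 136.64982494444553], [311.75267434600283, 217.52280188025384], [255.71879371495663, 217.41362230089018]]
```

```bash
python3 - <<'E'
import pickle;r,o=pickle.load(open("w3.pkl","rb"));im=r["img"].astype(int)
for y in(188,196,205,213):print(y,[tuple(map(int,im[y,x])) for x in range(272,302,1)])
print([ (y,tuple(map(int,im[y,284]))) for y in range(160,230,2)])
E
```

```text
188 [(154, 114, 71), (156, 115, 74), (159, 117, 74), (156, 115, 75), (153, 116, 64), (196, 159, 49), (247, 226, 55), (253, 246, 72), (253, 250, 82), (251, 248, 83), (205, 228, 80), (113, 196, 90), (74, 192, 98), (74, 193, 97), (76, 192, 96), (78, 193, 94), (77, 194, 96), (75, 192, 96), (71, 191, 96), (96, 187, 92), (162, 189, 73), (235, 218, 59), (250, 235, 62), (249, 233, 58), (233, 195, 47), (173, 136, 52), (153, 114, 68), (161, 119, 75), (163, 120, 75), (162, 119, 74)]
196 [(154, 113, 71), (157, 116, 74), (159, 118, 73), (148, 110, 70), (124, 96, 51), (136, 109, 35), (162, 130, 33), (181, 150, 37), (219, 201, 52), (247, 247, 72), (252, 253, 84), (252, 252, 85), (251, 251, 83), (251, 251, 83), (251, 250, 82), (251, 250, 82), (251, 250, 79), (251, 249, 78), (251, 249, 78), (251, 249, 76), (251, 249, 74), (252, 247, 72), (251, 240, 62), (243, 217, 51), (209, 169, 48), (164, 125, 61), (157, 116, 73), (163, 119, 76), (163, 120, 75), (164, 120, 75)]
205 [(155, 116, 71), (159, 118, 74), (160, 120, 75), (144, 107, 67), (124, 95, 47), (144, 117, 33), (168, 137, 32), (181, 148, 36), (185, 1
[... 927 characters left out ...]
 (129, 104, 29)), (170, (129, 104, 29)), (172, (135, 110, 30)), (174, (176, 144, 35)), (176, (189, 155, 40)), (178, (188, 155, 38)), (180, (189, 155, 37)), (182, (236, 239, 73)), (184, (155, 223, 97)), (186, (79, 194, 98)), (188, (74, 192, 98)), (190, (144, 216, 94)), (192, (250, 249, 86)), (194, (252, 251, 85)), (196, (251, 251, 83)), (198, (246, 245, 70)), (200, (191, 158, 39)), (202, (189, 156, 37)), (204, (188, 154, 40)), (206, (187, 153, 37)), (208, (186, 154, 37)), (210, (185, 153, 36)), (212, (187, 154, 39)), (214, (186, 153, 37)), (216, (186, 151, 35)), (218, (185, 153, 36)), (220, (186, 153, 38)), (222, (164, 134, 34)), (224, (106, 86, 52)), (226, (90, 73, 55)), (228, (91, 75, 57))]
```

step_arm([
  {"travel": [0.0045,-0.007,-0.05],"angular": [0,0,0],"gripper": 0.6},
  {"travel": [0.0045,-0.007,-0.12],"angular": [0,0,0],"gripper": 0.6},
  {"travel": [0.0045,-0.007,-0.18],"angular": [0,0,0],"gripper": 0.6},
  {"travel": [0.0045,-0.007,-0.23],"angular": [0,0,0],"gripper": 0.6},
  {"travel": [0.0045,-0.007,-0.27],"angular": [0,0,0],"gripper": 0.6},
  {"travel": [0.0045,-0.007,-0.295],"angular": [0,0,0],"gripper": 0.6},
  {"travel": [0.0045,-0.007,-0.295],"angular": [0,0,0],"gripper": 0.6},
  {"travel": [0.0045,-0.007,-0.295],"angular": [0,0,0],"gripper": 0.6},
])

```text
t: 8.2
tool_pos: [0.4945, -0.0666, 0.1019]
tool_rot: [3.059, 0.713, 0.002]
contact_force: [0.4, -0.3, 0.4]
opening: 0.0513
grip_force: 0.0
```

step_arm([
  {"travel": [0,0,0],"angular": [0,0,0],"gripper": 0.1},
  {"travel": [0,0,0],"angular": [0,0,0],"gripper": 0.1},
  {"travel": [0,0,0],"angular": [0,0,0],"gripper": 0.1},
  {"travel": [0,0,0],"angular": [0,0,0],"gripper": 0.1},
  {"travel": [0,0,0],"angular": [0,0,0],"gripper": 0.1},
  {"travel": [0,0,0],"angular": [0,0,0],"gripper": 0.1},
  {"travel": [0,0,0],"angular": [0,0,0],"gripper": 0.1},
], squeeze=50)

```text
t: 8.9
tool_pos: [0.4947, -0.0669, 0.1026]
tool_rot: [3.06, 0.711, 0.003]
contact_force: [-1.2, 1.9, 6.8]
opening: 0.0151
grip_force: 49.2
```

step_arm([
  {"travel": [0,0,0.015],"angular": [0,0,0],"gripper": 0.1},
  {"travel": [0,0,0.04],"angular": [0,0,0],"gripper": 0.1},
  {"travel": [0,0,0.08],"angular": [0,0,0],"gripper": 0.1},
  {"travel": [0,0,0.13],"angular": [0,0,0],"gripper": 0.1},
  {"travel": [0,0,0.18],"angular": [0,0,0],"gripper": 0.1},
  {"travel": [0,0,0.22],"angular": [0,0,0],"gripper": 0.1},
  {"travel": [0,0,0.24],"angular": [0,0,0],"gripper": 0.1},
  {"travel": [0,0,0.24],"angular": [0,0,0],"gripper": 0.1},
])

```text
t: 9.7
tool_pos: [0.4948, -0.0674, 0.2477]
tool_rot: [3.058, 0.711, 0.006]
contact_force: [-0.1, -0.8, -1.4]
opening: 0.0154
grip_force: 48.7
```

step_arm([
  {"travel": [-0.002,0.03,0],"angular": [0,0,-0.01],"gripper": 0.1},
  {"travel": [-0.006,0.09,0],"angular": [0,0,-0.03],"gripper": 0.1},
  {"travel": [-0.01,0.16,0],"angular": [0,0,-0.06],"gripper": 0.1},
  {"travel": [-0.014,0.24,0],"angular": [0,0,-0.09],"gripper": 0.1},
  {"travel": [-0.019,0.32,0],"angular": [0,0,-0.12],"gripper": 0.1},
  {"travel": [-0.024,0.4,0],"angular": [0,0,-0.15],"gripper": 0.1},
  {"travel": [-0.028,0.47,0],"angular": [0,0,-0.18],"gripper": 0.1},
  {"travel": [-0.031,0.52,0],"angular": [0,0,-0.2],"gripper": 0.1},
  {"travel": [-0.032,0.553,0],"angular": [0,0,-0.2],"gripper": 0.1},
  {"travel": [-0.032,0.553,0],"angular": [0,0,-0.2],"gripper": 0.1},
])

```text
t: 10.7
tool_pos: [0.4732, 0.2665, 0.2426]
tool_rot: [3.105, 0.475, -0.006]
contact_force: [0.4, -0.6, -1.5]
opening: 0.0153
grip_force: 49.0
```

```bash
python3 - <<'E'
from h import *
np.set_printoptions(precision=4,suppress=True)
r,o=snap("wrist","w4");print(o["tool_pos"],o["tool_rot"])
s,_=snap("side","s4")
X=o["tool_pos"]
print("blade tip w",proj(r,[X-[0,0,.097]]),"slot",proj(r,[[.4757,.2645,.1]]))
print("side tip,line,slot",proj(s,[X-[0,0,.097],X-[0,0,.037],[.4757,.2645,.1]]))
a=cv2.imread("pics/w4.png")[30:330,180:380];b=cv2.imread("pics/s4.png")[90:190,190:290]
c=np.zeros((600,800,3),np.uint8);c[:,:400]=cv2.resize(a,None,fx=2,fy=2,interpolation=2);c[:400,400:]=cv2.resize(b,None,fx=4,fy=4,interpolation=2)
cv2.imwrite("pics/c4.png",c)
E
```

```text
[0.4735 0.2652 0.2429] [ 3.1046  0.4725 -0.0053]
blade tip w [[282.1823 214.0588]] slot [[283.6573 195.5182]]
side tip,line,slot [[234.849  122.5165]
 [233.3395 104.7729]
 [236.7672 135.4022]]
```

View pics/c4.png

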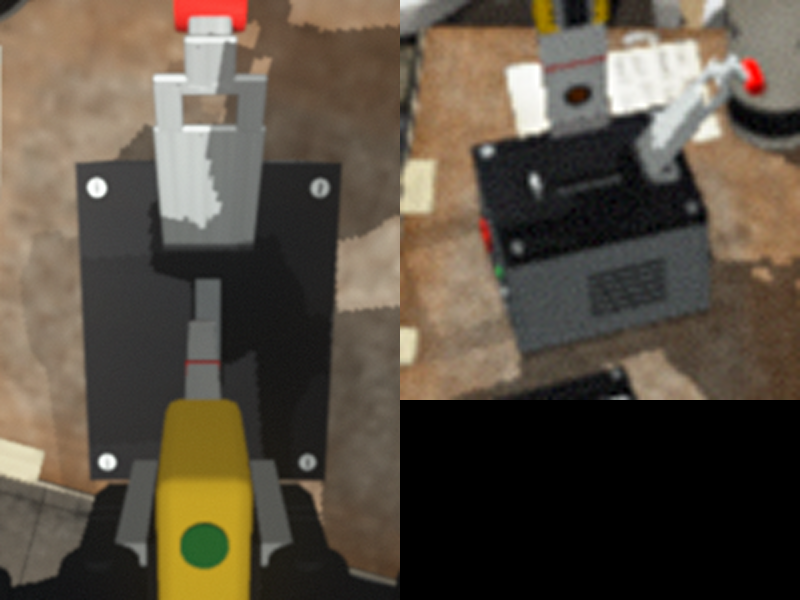

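```bash
python3 - <<'E'
from h import *;import pickle
np.set_printoptions(precision=4,suppress=True)
r,o=pickle.load(open("w4.pkl","rb"))
p=(np.array([(97,187),(320,187),(307,462),(107,462)])+.5)/2-.5+[180,30]
w=plane(r,p,.1);print(w.mean(0));v=w[0]+w[1]-w[2]-w[3];print("yaw",np.arctan2(v[1],v[0]))
T=o["tool_pos"];M=R.from_rotvec(o["tool_rot"]).as_matrix()
print("tool yaw",np.arctan2(M[1,0],M[0,0]),"z axis",M[:,2])
F=lambda x,y,z:T+M@[x,y,z]
# predicted: handle bottom +x edge, line +x edge, tip +x edge (tool z down)
q=lambda u:(np.array(u)-[180,30]+.5)*2-.5
for n,P in(("handle top +x",F(.021,0,-.037)),("handle bot +x",F(.021,0,.007)),("line",F(.02,0,.037)),("tip",F(.018,0,.097)),("line+1mm y",F(.02,.001,.037)),("tip+1mm x",F(.019,0,.097))):print(n,q(proj(r,[P]))[0])
E
```

```text
[0.4755 0.2645 0.1   ]
yaw 0.3001988599233108
tool yaw 0.3020579659795752 z axis [-0.0031 -0.0018 -1.    ]
handle top +x [206.7999 482.2369]
handle bot +x [205.9991 394.1142]
line [205.6511 360.7582]
tip [205.2035 317.8471]
line+1mm y [209.5821 360.7655]
tip+1mm x [205.2109 314.9105]
```

```bash
python3 - <<'E'
from h import *;import pickle
r,o=pickle.load(open("w4.pkl","rb"))
q=lambda u:(np.array(u)-[180,30]+.5)*2-.5
c,s=np.cos(.3),np.sin(.3)
for a,b in((.021,0),(.021,.005),(.021,-.005),(.022,0)):print(q(proj(r,[[.4755+a*c-b*s,.2645+a*s+b*c,.1]]))[0])
print(o["tool_pos"])
im=r["img"].astype(int)
for y in(173,180,184,193,205):print(y,[int(v) for v in im[y,272:296].mean(1)])
print([int(v) for v in im[160:215,284].mean(1)])
E
```

```text
[207.95835642 279.85858052]
[195.19670826 279.81038185]
[220.71945901 279.90677714]
[207.97266743 277.32167545]
[0.47354843 0.26516157 0.2428662 ]
173 [54, 52, 49, 34, 31, 55, 85, 96, 99, 98, 97, 96, 100, 100, 98, 100, 98, 87, 55, 28, 25, 26, 25, 26]
180 [53, 53, 50, 43, 39, 58, 84, 95, 99, 99, 96, 96, 98, 97, 96, 98, 95, 83, 53, 27, 23, 24, 25, 25]
184 [52, 52, 48, 43, 37, 55, 86, 98, 99, 98, 98, 97, 97, 98, 98, 97, 93, 83, 50, 25, 21, 25, 25, 24]
193 [53, 59, 82, 99, 111, 108, 107, 107, 108, 107, 107, 108, 107, 108, 104, 99, 94, 81, 51, 27, 21, 22, 22, 22]
205 [52, 70, 99, 107, 110, 110, 107, 108, 110, 110, 111, 111, 110, 110, 111, 106, 95, 79, 47, 24, 21, 22, 23, 23]
[26, 27, 27, 25, 27, 29, 26, 27, 32, 61, 90, 99, 98, 100, 98, 98, 96, 97, 97, 95, 98, 98, 97, 97, 97, 96, 98, 97, 96, 93, 98, 106, 109, 107, 107, 107, 110, 109, 109, 107, 111, 110, 109, 109, 109, 110, 108, 110, 110, 99, 80, 84, 104, 109, 108]
```

step_arm([
  {"travel": [0.0045,-0.0017,0],"angular": [0,0,0],"gripper": 0.1},
  {"travel": [0.0045,-0.0017,-0.02],"angular": [0,0,0],"gripper": 0.1},
  {"travel": [0.0045,-0.0017,-0.045],"angular": [0,0,0],"gripper": 0.1},
  {"travel": [0.0045,-0.0017,-0.055],"angular": [0,0,0],"gripper": 0.1},
  {"travel": [0.0045,-0.0017,-0.055],"angular": [0,0,0],"gripper": 0.1},
  {"travel": [0.0045,-0.0017,-0.055],"angular": [0,0,0],"gripper": 0.1},
  {"travel": [0.0045,-0.0017,-0.055],"angular": [0,0,0],"gripper": 0.1},
])

```text
t: 11.5
tool_pos: [0.4776, 0.2639, 0.2125]
tool_rot: [-3.106, -0.469, -0.002]
contact_force: [-0.6, 0.0, -0.7]
opening: 0.0152
grip_force: 49.0
```

```bash
python3 - <<'E'
from h import *
np.set_printoptions(precision=4,suppress=True)
r,o=snap("wrist","w5")
s,o2=snap("side","s5");T=(o["tool_pos"]+o2["tool_pos"])/2;M=R.from_rotvec(o["tool_rot"]).as_matrix()
print(o["tool_pos"],o2["tool_pos"],np.arctan2(M[1,0],M[0,0]))
c_,s_=np.cos(.3),np.sin(.3)
F=lambda x,y,z:T+M@[x,y,z]
S=lambda a,b:[.4755+a*c_-b*s_,.2645+a*s_+b*c_,.1]
q=lambda u:(np.array(u)-[220,100]+.5)*4-.5
print("tip+x L,C,R",q(proj(r,[F(.018,-.002,.097),F(.018,0,.097),F(.018,.002,.097)])).round(1).tolist(),"line",q(proj(r,[F(.02,-.004,.037),F(.02,.004,.037)])).round(1).tolist(),"slot",q(proj(r,[S(.021,.005),S(.021,-.005)])).round(1).tolist())
a=cv2.imread("pics/w5.png")[100:250,220:340]
b=cv2.imread("pics/s5.png")[100:160,205:275]
c=np.zeros((600,800,3),np.uint8);c[:,:480]=cv2.resize(a,None,fx=4,fy=4,interpolation=2);c[:274,480:]=cv2.resize(b,(320,274),interpolation=2)
cv2.imwrite("pics/c5.png",c)
E
```

```text
[0.4777 0.264  0.2127] [0.4777 0.264  0.2127] 0.29999880844396504
tip+x L,C,R [[230.0, 355.1], [242.0, 355.1], [254.0, 355.1]] line [[209.0, 440.7], [271.9, 440.7]] slot [[207.5, 330.9], [264.0, 330.9]]
```

View pics/c5.png

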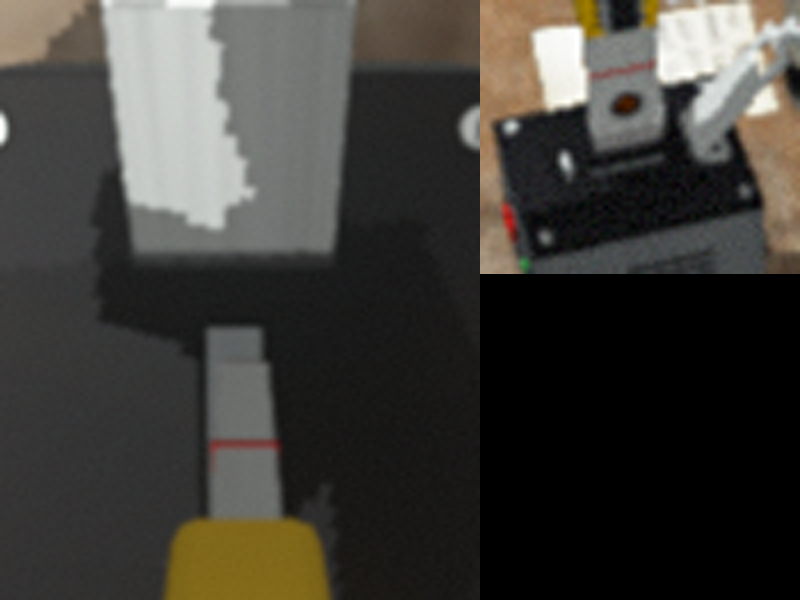

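```bash
python3 - <<'E'
from h import *;import pickle
r,o=pickle.load(open("w5.pkl","rb"));im=r["img"].astype(int)
for y in list(range(180,200))+[206,214,222]:print(y,[int(v) for v in im[y,268:294].mean(1)])
T=o["tool_pos"];M=R.from_rotvec(o["tool_rot"]).as_matrix();F=lambda x,y,z:T+M@[x,y,z]
print(proj(r,[F(.02,-.004,.083),F(.02,.004,.083),F(.018,-.002,.097),F(.018,.002,.097),F(.021,-.008,.007),F(.021,.008,.007)]))
E
```

```text
180 [27, 26, 25, 28, 26, 24, 26, 24, 26, 25, 25, 25, 23, 24, 25, 24, 25, 22, 23, 22, 26, 26, 25, 27, 26, 25]
181 [26, 24, 24, 32, 46, 50, 49, 48, 49, 48, 50, 49, 48, 50, 49, 49, 44, 34, 26, 24, 24, 27, 26, 27, 25, 27]
182 [26, 25, 30, 51, 76, 83, 82, 83, 82, 84, 83, 83, 85, 85, 84, 86, 75, 53, 31, 25, 25, 26, 28, 24, 25, 25]
183 [24, 26, 30, 57, 86, 96, 98, 97, 96, 96, 97, 97, 97, 99, 99, 100, 88, 60, 33, 23, 25, 26, 25, 26, 25, 26]
184 [24, 24, 30, 56, 86, 97, 98, 96, 98, 97, 98, 96, 97, 99, 99, 97, 91, 62, 34, 21, 23, 25, 24, 25, 26, 24]
185 [27, 22, 26, 53, 86, 97, 98, 95, 97, 96, 95, 96, 96, 98, 97, 96, 89, 62, 35, 21, 25, 27, 27, 25, 26, 25]
186 [24, 22, 26, 54, 85, 97, 97, 96, 95, 96, 95, 97, 97, 97, 98, 98, 88, 61, 34, 23, 26, 25, 24, 27, 26, 25]
187 [26, 22, 27, 52, 88, 98, 98, 96, 98, 96, 97, 97, 96, 96, 98, 98, 90, 62, 32, 23, 23, 24, 26, 24, 23, 25]
188 [25, 21, 26, 52, 86, 97, 98, 97, 96, 96, 94, 93, 95, 96, 97, 96, 86, 62, 31, 21, 26, 26, 24, 26, 27, 21]
189 [38, 25, 28, 54, 84, 97, 96, 96, 94, 92, 92, 90, 91, 92, 91, 93, 85, 62, 37, 22, 24, 22, 23, 27, 25, 23]
190 [45, 
[... 1036 characters left out ...]
, 102, 77, 39, 22, 22, 21, 25, 25]
199 [48, 36, 34, 52, 87, 99, 105, 107, 108, 107, 108, 109, 108, 108, 108, 108, 109, 109, 105, 80, 46, 22, 22, 24, 24, 25]
206 [48, 38, 33, 52, 84, 95, 103, 107, 107, 108, 108, 108, 109, 108, 108, 108, 108, 109, 108, 97, 65, 33, 20, 26, 25, 24]
214 [48, 38, 32, 46, 71, 90, 102, 106, 105, 107, 107, 108, 109, 109, 110, 109, 107, 107, 109, 108, 95, 59, 29, 21, 21, 24]
222 [47, 41, 35, 42, 76, 98, 107, 105, 106, 106, 106, 106, 107, 108, 108, 107, 107, 109, 108, 109, 108, 91, 52, 26, 22, 24]
[[273.70583543 190.0550747 ]
 [286.41654893 190.05895522]
 [277.13748939 188.40816139]
 [283.12902218 188.41000023]
 [260.84012248 226.40670849]
 [298.09705679 226.41675939]]
```

step_arm([
  {"travel": [-0.0022,0.0021,0],"angular": [0,0,0],"gripper": 0.1},
  {"travel": [-0.0022,0.0021,0],"angular": [0,0,0],"gripper": 0.1},
  {"travel": [-0.0022,0.0021,-0.01],"angular": [0,0,0],"gripper": 0.1},
  {"travel": [-0.0022,0.0021,-0.02],"angular": [0,0,0],"gripper": 0.1},
  {"travel": [-0.0022,0.0021,-0.03],"angular": [0,0,0],"gripper": 0.1},
  {"travel": [-0.0022,0.0021,-0.04],"angular": [0,0,0],"gripper": 0.1},
  {"travel": [-0.0022,0.0021,-0.04],"angular": [0,0,0],"gripper": 0.1},
])

```text
t: 12.3
tool_pos: [0.4752, 0.2647, 0.1863]
tool_rot: [3.106, 0.469, -0.004]
contact_force: [-0.5, -1.0, -1.2]
opening: 0.0156
grip_force: 49.0
```

step_arm([
  {"travel": [0,0,-0.01],"angular": [0,0,0],"gripper": 0.1},
  {"travel": [0,0,-0.02],"angular": [0,0,0],"gripper": 0.1},
  {"travel": [0,0,-0.03],"angular": [0,0,0],"gripper": 0.1},
  {"travel": [0,0,-0.04],"angular": [0,0,0],"gripper": 0.1},
  {"travel": [0,0,-0.04],"angular": [0,0,0],"gripper": 0.1},
])

```text
t: 12.8
tool_pos: [0.4754, 0.2648, 0.1626]
tool_rot: [3.106, 0.469, -0.003]
contact_force: [-0.6, 0.8, -1.3]
opening: 0.0156
grip_force: 48.9
```

step_arm([
  {"travel": [0,0,-0.01],"angular": [0,0,0],"gripper": 0.1},
  {"travel": [0,0,-0.02],"angular": [0,0,0],"gripper": 0.1},
  {"travel": [0,0,-0.03],"angular": [0,0,0],"gripper": 0.1},
  {"travel": [0,0,-0.04],"angular": [0,0,0],"gripper": 0.1},
  {"travel": [0,0,-0.042],"angular": [0,0,0],"gripper": 0.1},
  {"travel": [0,0,-0.042],"angular": [0,0,0],"gripper": 0.1},
  {"travel": [0,0,-0.042],"angular": [0,0,0],"gripper": 0.1},
  {"travel": [0,0,-0.042],"angular": [0,0,0],"gripper": 0.1},
])

```text
t: 13.6
tool_pos: [0.4762, 0.2652, 0.1392]
tool_rot: [-3.106, -0.469, -0.001]
contact_force: [0.5, 0.0, -1.8]
opening: 0.0154
grip_force: 48.9
```

```bash
python3 - <<'E'
from h import *
np.set_printoptions(precision=4,suppress=True)
r,o=snap("wrist","w6");s,o=snap("side","s6")
print(o["tool_pos"],o["contact_force"],o["wrist_torque"],o["grip_force"])
a=cv2.imread("pics/w6.png")[130:280,220:340]
b=cv2.imread("pics/s6.png")[100:160,205:275]
c=np.zeros((600,800,3),np.uint8);c[:,:480]=cv2.resize(a,None,fx=4,fy=4,interpolation=2);c[:274,480:]=cv2.resize(b,(320,274),interpolation=2)
cv2.imwrite("pics/c6.png",c)
E
```

```text
[0.4762 0.2651 0.1391] [-0.3743  0.3408 -1.8479] [0.029  0.0118 0.0438] 48.945218324661255
```

View pics/c6.png

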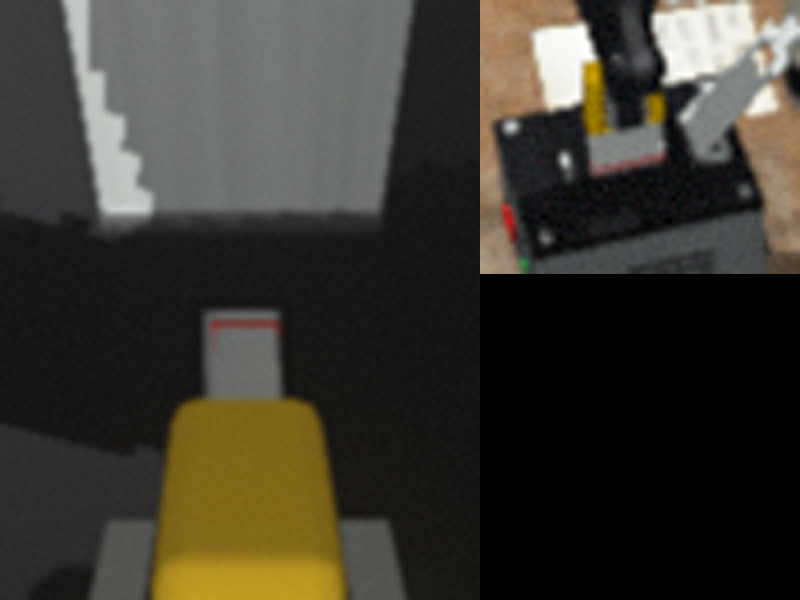

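step_arm([
  {"travel": [-0.0003,0.0008,-0.003],"angular": [0,0,0],"gripper": 0.1},
  {"travel": [-0.0003,0.0008,-0.003],"angular": [0,0,0],"gripper": 0.1},
  {"travel": [-0.0003,0.0008,-0.003],"angular": [0,0,0],"gripper": 0.1},
  {"travel": [-0.0003,0.0008,-0.003],"angular": [0,0,0],"gripper": 0.1},
  {"travel": [-0.0003,0.0008,-0.003],"angular": [0,0,0],"gripper": 0.1},
  {"travel": [-0.0003,0.0008,-0.003],"angular": [0,0,0],"gripper": 0.1},
])

```text
t: 14.3
tool_pos: [0.4758, 0.2655, 0.137]
tool_rot: [-3.106, -0.469, -0.0]
contact_force: [-0.1, 0.9, -1.3]
opening: 0.0155
grip_force: 48.9
```

```bash
python3 - <<'E'
from station import ctrl
o=ctrl.get_obs();print(o["tool_pos"],o["contact_force"],o["grip_force"],abs(o["dq"]).max())
print(ctrl.finish_job())
E
```

```text
[0.47581612 0.26554161 0.13696658] [-0.10527725  0.91370257 -1.25426168] 48.945202231407166 0.0018659590472368981
the job is handed in; nothing more can be done
None
```

I handed the job in at about 14 s of the 61 s, with the hasp laid back and the gripper holding the probe still in the slot, its red line level with the box's top to within about 2 mm by my measurements; the hand-in returned no verdict.

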